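# Two lumps from the sugar dispenser

## Robot

A 7-joint arm with a two-finger parallel gripper is mounted at the origin on the work surface. World frame = base frame: x ahead of the robot, y to its left, z up, the work surface at z = 0. Lengths are in mm, angles in rad, forces in N, time in s.
With the tool pointing down it reaches from about 425 to 950 mm from the base axis. Payload 4.7 kg.
Tool frame: the origin (TCP) lies on the centre line of the jaws, within the pads' length; the fingertips stand 11 mm ahead of it and the grasp point (between the pads) lies 8 mm behind it; z points along the fingers, y is the line along which they close (so a half turn about z gives the same grasp; the last joint's range is limited). The gripper opens to 85 mm and grips with 20 to 120 N. Pads are 22 mm wide; open, the fingers measure 114 mm over their backs; the gripper's body (76 mm by 85 mm) begins 54 mm behind the grasp point. The pads swing forward as they close: fully open they stand 13 mm farther back than shut.
Start: joints at [1.141, 0.469, -0.049, 1.532, 0.024, 1.141, -0.082], TCP at [263.401, -621.504, 242.335] pointing down, gripper open.
Joint ranges: [-2.59, 2.59], [-0.33, 1.99], [-1.39, 1.29], [0.1, 2.45], [-1.04, 4.18], [0.21, 1.99], [-2.66, 2.66]. Speed limits (rad/s): [2.57, 2.57, 3.14, 3.14, 3.14, 3.14, 3.14].

## Interface

Orientations are given as [roll, pitch, yaw] about the fixed x, y, z axes, in that order (R = Rz(yaw) Ry(pitch) Rx(roll)).
In Python, from station import arm gives the robot as it stands.
- The arm moves only by the tool servo_tool, never from a script. Its argument "steps" is a list of rows, each a list of 7 numbers: the turn, a rotation vector about the tool's x, y, z in rad, then the shift along the tool's x, y, z in cm, then the closure, from 0 (fully open) to 1 (shut). A call has 1 to 12 rows; each row is the pose to reach, as a shift and turn from the pose commanded when the call began, along the tool's axes at that moment; what a row does not reach only later rows make up. A row lasts 1/10 s, in which the tool goes at most 50 mm and 8.59 degrees, less where a joint would pass 70% of its speed; a pose out of reach is approached as far as the arm can. A call with a gripper value outside its range is refused whole. The fingers move at their own pace and stop on an object; "newtons" is the grip in N (left out, the last holds). Time passes only in rows, so rows that repeat a pose let the fingers close. It gives the time, the measured TCP pose, the force, the opening and the grip force at its end, in the units of the state.
- arm.read_state(): the state, without advancing time (a new reading comes with each control period).
- arm.camera(name): name is "side" or "top" or "wrist"; returns (picture, depth): 400x640x3 uint8, red, green, blue; 400x640 float32, mm along the optical axis (not along the pixel's ray), 0 where there is no reading.
- arm.get_calibration(name): a dict with "intrinsics" (3x3 intrinsics, pixels), "R" (3x3) and "t" (3): a world point X has camera coordinates R X + t; the wrist camera has in their place "hand_eye" (4x4, takes a point from camera to tool coordinates, whose origin is the TCP and whose axes are the flange's). Camera axes: x right, y down, z forward; pixel columns grow to the right and rows downward; lengths in mm; the calibration is good to about 2 mm. A picture is of the moment at which its call begins: read the wrist's pose just before it. get_calibration takes no time and is no camera call.
- arm.hand_in(): hands the job in; it is judged then, once.
Trained networks look in the newest picture that a camera, given by its name, has taken for a name from the list of things; names that differ only in an ending like _2 or _b are one class to them, and where a whole thing is asked for, a point or a joint stands for the part that bears it (a point fixed in the world has none). Each returns a list of dicts, best first, with "p" (0 to 1); they miss things now and then, are a little off and sometimes report something else, mostly with a low value. They report only what shows in the picture. A call takes as long as a camera call. They do not tell look-alikes from the thing itself.
- arm.recognise(label, camera): "point" ([x, y, z] in mm, in world coordinates, good to about 4 mm: the middle of the surface that is visible of it).
- arm.outline_of(label, camera): "pixels" (400x640 bool, what is visible of it).
- arm.mark_of(label, camera): "point" ([x, y, z] in mm, in world coordinates, good to about 4 mm: a listed point, or the origin of a listed thing).
The state is a dict: "time": time; "q": joint angles; "dq": joint speeds; "joint_efforts": joint torques, N m; "tcp_pos": TCP position; "ee_rot": TCP orientation; "ft_force": force on the tool from outside, world axes, zero at the start; "ft_torque": the same for the moment, N m; "width": opening from 0.0 (shut) to 1.0 (fully open); "grasp_force": force on a finger pad.
Only numpy, scipy, OpenCV 4.12 (cv2) and the standard library are available. Lean on these libraries where they do the work, as an engineer would, in place of code of your own. Each camera call takes 0.05 s, during which the arm holds its last target. There are 200 camera calls.

## Task

The frosted sugar dispenser on the coffee table has just been refilled: push its hinged cover down until it lies flat shut, and only then press the green key on top all the way down and let it spring right back up, twice, so that two brown sugar lumps and no more drop into the cup under the spout. Do not touch the sugar with the fingers, pick nothing up, and leave the cup and everything else standing where it is.

Things in the scene. Friction and masses are not known exactly. Their poses are not given: they have to be found in the camera images.
- dispenser: frosted sugar-lump dispenser, fast on the table by its steel foot (155 x 84 x 6 mm). Origin on the table; own -x = front (nose, spout, cup below), +x = back (white pillar, cover hinge), z up. Housing x -43 to +86 mm, 44 mm wide, 158 mm high over the hopper, 150 mm over the nose. The spout opens at x -18 mm, 66 mm above the table, over the cup on the foot
- key_top (a point): centre of the top face of the green push key (31 mm along the dispenser's x, 36 mm wide), on the nose at x -22 mm of the dispenser, 178 mm above the table when up, 163 mm when fully down: level with the shut cover (top face at 162.5 mm, lip 164.5 mm), whose front edge is 4 mm behind the key
- key (a joint): travel of the green key, m: 0 up (spring return), 0.015 fully down. Force 3 N at the top, about 7.5 N at the bottom, then a hard stop. Going down it drives a slider that pushes the lowest lump out of the magazine; the lump falls down the spout past about 12 mm of travel. As the key rises the slider draws back and the stack sinks by one. One full stroke gives one lump
- cover (a joint): angle of the hopper's hinged cover, rad: 0 = shut, flat on the hopper; starts open at 0.7 to 1.3. It opens upwards and backwards about the hinge at the back. The hinge is stiff: the cover stays where it is left and yields to about 0.5 N at its free edge
- cover_hinge (a point): middle of the cover's hinge axis at the back of the dispenser (x +87 mm, 160.5 mm above the table); the axis lies along the dispenser's y. The cover is a plate 90 mm long from this axis, 44 mm wide and 4 mm thick, centred on the axis in thickness; shut, it points along the dispenser's -x
- lump1_c (a point): centre of a brown cane-sugar lump, 20 x 26 x 12 mm, 11 g, the lowest of the stack of four in the magazine, the first to come out; the magazine is a shaft 22 x 28 mm inside the frosted hopper
- lump2_c (a point): centre of a brown cane-sugar lump, 20 x 26 x 12 mm, 11 g, second from below in the magazine, the second to come out; the magazine is a shaft 22 x 28 mm inside the frosted hopper
- lump3_c (a point): centre of a brown cane-sugar lump, 20 x 26 x 12 mm, 11 g, third from below, to stay in the magazine; the magazine is a shaft 22 x 28 mm inside the frosted hopper
- lump4_c (a point): centre of a brown cane-sugar lump, 20 x 26 x 12 mm, 11 g, top of the stack, to stay in the magazine; the magazine is a shaft 22 x 28 mm inside the frosted hopper
- cup1: porcelain coffee cup without handle, 64 mm across the rim, 50 mm tall, origin at the centre of its underside, z up; stands on the dispenser's steel foot under the spout, ready to catch the lumps
- jebena: dark clay coffee pot with spout and handle, 148 mm across the belly, 244 mm tall, standing in the straw ring; origin at the centre of its underside
- ring: straw-coloured plastic ring round the foot of the jebena, 144 mm across, 20 mm high; origin at the centre of its underside
- sugar_bowl: chrome sugar bowl with a closed hinged lid, 94 mm across (132 mm over the handles), 95 mm tall; origin at the centre of its underside
- cup2: porcelain coffee cup without handle, 64 mm across the rim, 50 mm tall, origin at the centre of its underside, z up; a spare cup on the table
- cup3: porcelain coffee cup without handle, 64 mm across the rim, 50 mm tall, origin at the centre of its underside, z up; a spare cup on the table
- cup4: porcelain coffee cup without handle, 64 mm across the rim, 50 mm tall, origin at the centre of its underside, z up; a spare cup on the table
- cup5: porcelain coffee cup without handle, 64 mm across the rim, 50 mm tall, origin at the centre of its underside, z up; a spare cup on the table
Mind the look-alikes: they are no part of the job. Of the things that look like the dispenser, the smallest one is meant.

How it is judged (in metres and radians):
On the way, in this order (a step that is already met when the one before it is completed fails the run):
1. the cover has been pushed shut (value of joint cover below 0.05 rad and z of lump1_c in the frame of dispenser above 0.08 m), for 0.2 s.
2. first stroke: one lump in the cup, the key up again (z of lump1_c in the frame of cup1 between 0 and 0.05 m and horizontal distance between lump1_c and cup1 below 0.03 m and z of lump2_c in the frame of dispenser above 0.08 m and value of joint key below 0.003 m), for 0.1 s.
3. second stroke: a second lump in the cup, the key up again (z of lump1_c in the frame of cup1 between 0 and 0.05 m and horizontal distance between each of lump1_c, lump2_c and cup1 below 0.03 m and z of lump2_c in the frame of cup1 between 0 and 0.05 m and value of joint key below 0.003 m), for 0.1 s.
At the end, for the whole second after the job is handed in: the cover is shut (within 0.05 rad), the key is up (within 3 mm), exactly two lumps lie in the cup under the spout, the other two are still in the magazine, and the cup stands upright within 15 mm of where it was (all of step 3 and value of joint cover below 0.05 rad and z of each of lump3_c, lump4_c in the frame of dispenser above 0.08 m and linear speed of cup1 below 0.02 m/s and angle between cup1's own z axis and vertical below 0.15 rad and distance of cup1 from where it was at the start of the episode below 0.015 m); the robot touches nothing.
It fails at once if the key was pressed (over 4 mm) while the cover stood open (value of joint key above 0.004 m and value of joint cover above 0.1 rad).
It fails at once if the fingers touched the sugar (contact force between the fingers and lump1 above 0.3 N or contact force between the fingers and lump2 above 0.3 N or contact force between the fingers and lump3 above 0.3 N or contact force between the fingers and lump4 above 0.3 N).
It fails at once if the cup under the spout was shifted or tipped (distance of cup1 from where it was at the start of the episode above 0.02 m or angle between cup1's own z axis and vertical above 0.3 rad).
It fails at once if the jebena, its ring, the sugar bowl or a spare cup was shifted, tipped or lifted (distance of any of jebena, ring, sugar_bowl, cup2, cup3, cup4, cup5 from where it was at the start of the episode above 0.015 m or angle between any of jebena, ring, sugar_bowl, cup2, cup3, cup4, cup5's own z axis and vertical above 0.2 rad).
It also fails if it takes over 48 s, if anything falls off the work surface, if the arm or the gripper's body presses on something with over 40 N, if the wrist force passes 120 N, or if a joint passes its speed limit or range.

## Working session

There is one attempt and no reset: what is moved stays moved. The work goes in short steps, Python scripts to look and compute and a tool call to move; the robot and the scene stay as the last step left them, time stands still between calls to the robot, and variables do not carry over. Pictures are saved under pics/ and viewed, at most 10 in all, crops included, and the job is handed in when it is done.

Besides the shell and the picture viewer there is one more tool, called after "Call:" as a command line: name --pt "numbers of a row" for each row, then --argument value for the rest. servo_tool: Moves the arm, as the interface text tells. Its arguments: {"type":"object","properties":{"steps":{"type":"array"},"newtons":{"type":"number"}},"required":["steps"]}

```bash
mkdir -p pics; python3 - <<'E'
from station import arm
import cv2,numpy as np
for c in("side","top"):
    im,d=arm.camera(c); cv2.imwrite(f"pics/{c}0.png",im[:,:,::-1]); np.save(f"pics/{c}0d.npy",d)
    for l in("dispenser","key_top","cover_hinge","cup1","jebena","sugar_bowl"):
        for r in arm.mark_of(l,c): print(c,l,np.round(r["point"]),round(r["p"],2))
s=arm.read_state(); print(s["time"],s["tcp_pos"],s["ee_rot"],s["ft_force"])
E
```

```text
side dispenser [642.  58.  -1.] 0.92
side dispenser [610. 571.   3.] 0.82
side dispenser [410.  -9.  -2.] 0.77
side dispenser [717. 246.   1.] 0.52
side dispenser [ 612. -345.    1.] 0.23
side key_top [616. 538. 234.] 0.76
side key_top [422. -38. 233.] 0.56
side key_top [622. 146. 157.] 0.49
side key_top [640.  41. 178.] 0.42
side cover_hinge [598. 683. 213.] 0.74
side cover_hinge [625. 146. 160.] 0.65
side cover_hinge [ 734. -227.   -5.] 0.59
side cover_hinge [362.  95. 208.] 0.55
side cup1 [719. 244.   2.] 0.89
side cup1 [584. 372.  -2.] 0.84
side cup1 [ 733. -233.   -3.] 0.77
side cup1 [642.  40.   9.] 0.64
side cup1 [ 611. -344.    0.] 0.63
side jebena [ 374. -418.    3.] 0.8
side jebena [ 374. -415.   -1.] 0.45
side sugar_bowl [454. 353.   3.] 0.57
top dispenser [412. -10.   2.] 0.89
top dispenser [615. 570.   2.] 0.76
top dispenser [ 371. -417.    2.] 0.24
top key_top [421. -36. 236.] 0.64
top key_top [622. 544. 234.] 0.52
top key_top [646.  40. 182.] 0.48
top cover_hinge [598. 680. 210.] 0.68
top cover_hinge [363.  93. 210.] 0.59
top cup1 [ 612. -350.   -6.] 0.83
top cup1 [588. 370.   3.] 0.81
top cup1 [ 734. -231.    4.] 0.7
top cup1 [716. 245.  -3.] 0.53
top cup1 [643.  39.   5.] 0.51
top cup1 [640.  61.   0.] 0.42
top jebena [ 371. -419.   -1.] 0.98
top jebena [638.  64.  -1.] 0.73
top sugar_bowl [458. 355.  -2.] 0.65
top sugar_bowl [ 368. -417.   -1.] 0.26
0.7 [ 263.38409062 -621.50343465  242.37750703] [ 3.14146273e+00 -4.50415031e-05  4.00775437e-01] [-0.02308023 -0.91916175 -0.79118654]
```

View pics/side0.png

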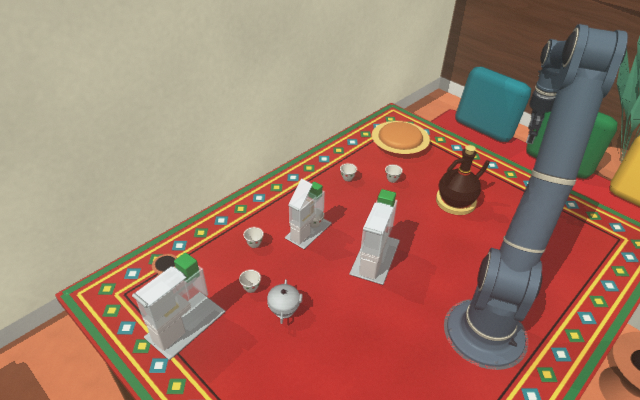

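View pics/top0.png

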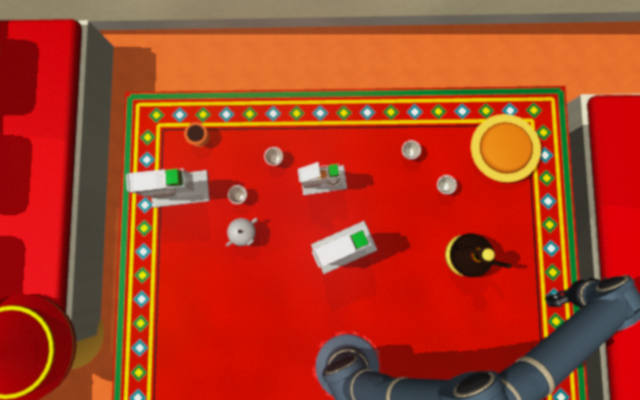

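The real dispenser is the small one, near (642, 58): pixel (305,210) in the side view and (322,178) in the top view. Its green key points towards -y and its cover stands open at the back. The other two are larger look-alikes. Next I'll measure its yaw and cover angle from the depth images.

```bash
cat > h.py <<'E'
import numpy as np,cv2
from station import arm
def cloud(c,d):
    k=arm.get_calibration(c);K=k["intrinsics"];v,u=np.mgrid[:400,:640]
    p=np.stack([(u-K[0][2])/K[0][0]*d,(v-K[1][2])/K[1][1]*d,d],-1)
    return (p-np.array(k["t"]))@np.array(k["R"])
E
python3 - <<'E'
from h import *
out=[]
for c,(u0,v0) in(("top",(270,130)),("side",(255,155))):
    im=cv2.imread(f"pics/{c}0.png");d=np.load(f"pics/{c}0d.npy");P=cloud(c,d)
    out.append(cv2.resize(im[v0:v0+100,u0:u0+130] ,(520,400) if 0 else (400,308),interpolation=cv2.INTER_CUBIC))
    h=im.astype(int);box=(abs(P[...,0]-642)<90)&(abs(P[...,1]-70)<120)&(d>0)
    g=box&(h[...,1]>h[...,2]+40)&(h[...,1]>h[...,0]+30)&(P[...,2]>120)
    top=g&(P[...,2]>172)
    q=P[top]; print(c,"key",len(q),q.mean(0).round(1),np.median(q[:,2]))
    if len(q)>5:
        r=cv2.minAreaRect(q[:,:2].astype(np.float32));print(r)
    w=box&~g&(P[...,2]>145); q=P[w]
    print(len(q)); 
    for y in range(20,200,8):
        s=q[(q[:,1]>=y)&(q[:,1]<y+8)]
        if len(s): print(y,len(s),s[:,0].min().round(),s[:,0].max().round(),s[:,2].min().round(),np.median(s[:,2]).round(),s[:,2].max().round())
    f=box&(P[...,2]>3)&(P[...,2]<12)&(h.min(-1)>90); q=P[f]
    r=cv2.minAreaRect(q[:,:2].astype(np.float32));print("foot",len(q),r)
cv2.imwrite("pics/crop0.png",np.hstack(out))
E
```

```text
top key 92 [640.6  41.1 178.3] 178.0600466108888
((641.1417846679688, 40.082115173339844), (28.690099716186523, 33.513206481933594), 89.37683868408203)
435
20 15 623.0 665.0 146.0 152.0 175.0
28 10 619.0 665.0 146.0 157.0 180.0
36 5 620.0 624.0 145.0 151.0 168.0
44 11 617.0 659.0 146.0 153.0 182.0
52 15 616.0 657.0 147.0 172.0 179.0
60 19 616.0 660.0 147.0 154.0 166.0
68 5 616.0 659.0 148.0 155.0 157.0
76 11 613.0 658.0 149.0 158.0 165.0
84 40 613.0 655.0 146.0 224.0 231.0
92 40 612.0 656.0 154.0 217.0 229.0
100 50 611.0 654.0 147.0 210.0 220.0
108 37 609.0 653.0 156.0 202.0 213.0
116 40 608.0 653.0 147.0 194.0 204.0
124 40 608.0 650.0 146.0 185.0 195.0
132 33 605.0 650.0 151.0 177.0 187.0
140 42 606.0 649.0 153.0 170.0 179.0
148 21 607.0 648.0 159.0 164.0 171.0
foot 272 ((649.0853881835938, 77.81246948242188), (109.43998718261719, 160.03457641601562), 9.653109550476074)
side key 54 [640.8  39.2 177.3] 176.8267020560495
((642.2532958984375, 41.288658142089844), (32.67148208618164, 31.724273681640625), 10.632636070251465)
632
20 4 622.0 629.0 148.0 152.0 171.0
28 14 623.0 630.0 148.0 160.0 171.0
36 10 623.0 660.0 146.0 153.0 178.0
44 18 619.0 642.0 146.0 160.0 173.0
52 49 617.0 655.0 145.0 163.0 178.0
60 23 617.0 653.0 146.0 152.0 163.0
68 7 616.0 623.0 147.0 152.0 160.0
76 12 613.0 641.0 148.0 156.0 223.0
84 49 611.0 659.0 148.0 216.0 230.0
92 63 614.0 657.0 147.0 212.0 228.0
100 57 611.0 656.0 147.0 206.0 219.0
108 63 612.0 655.0 145.0 198.0 212.0
116 52 608.0 655.0 146.0 190.0 200.0
124 55 609.0 655.0 149.0 183.0 196.0
132 58 606.0 652.0 147.0 174.0 184.0
140 60 605.0 651.0 145.0 165.0 176.0
148 37 611.0 652.0 145.0 162.0 169.0
foot 282 ((638.7047729492188, 76.5115966796875), (85.21231079101562, 157.12452697753906), 8.201698303222656)
```

View pics/crop0.png

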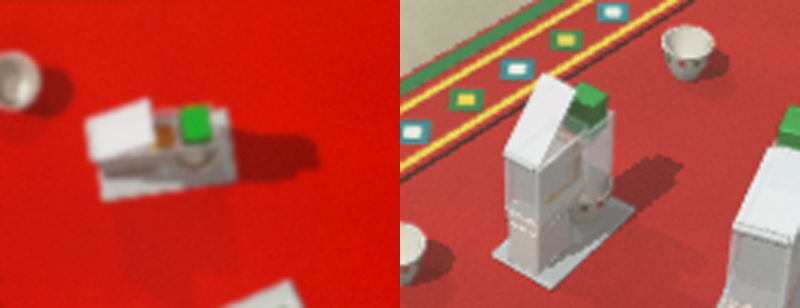

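The crop shows the key up at around (195,123) and the cover open over the visible brown lumps. Fitting the depth data:
- **Key top:** (641, 40.5, 178)
- **Dispenser +x axis:** about (-0.135, 0.99), yaw 1.705
- **Hinge:** about (626, 148.5)
- **Cover angle:** about 0.8 rad

I'll lift, close the gripper and travel high over the jebena.

Call:
servo_tool --pt "0 0 0 0 0 -5 1" --pt "0 0 0 0 0 -10 1" --pt "0 0 0 0 0 -15 1" --pt "0 0 0 0 0 -17 1" --pt "0 0 -0.15 3.7 -3.1 -17 1" --pt "0 0 -0.3 7.4 -6.2 -17 1" --pt "0 0 -0.45 11.1 -9.3 -17 1" --pt "0 0 -0.6 14.8 -12.4 -17 1" --pt "0 0 -0.75 18.5 -15.5 -17 1" --pt "0 0 -0.9 22.2 -18.6 -17 1" --pt "0 0 -1.05 25.9 -21.7 -17 1" --pt "0 0 -1.2 29.6 -24.8 -17 1"

```text
time: 1.9
tcp_pos: [439.6, -275.7, 412.7]
ee_rot: [3.141, 0.001, 1.607]
ft_force: [0.8, -0.8, 0.1]
width: -0.001
grasp_force: 0.0
```

```bash
cat > go.py <<'E'
import sys;from h import *
from scipy.spatial.transform import Rotation as R
s=arm.read_state();p=np.array(s["tcp_pos"]);r=R.from_euler("xyz",s["ee_rot"])
print("t",s["time"],"p",p.round(1),"rot",np.round(s["ee_rot"],4),"F",np.round(s["ft_force"],2),"w",s["width"])
if len(sys.argv)>3:
    t=np.array(list(map(float,sys.argv[1:4])));g=R.from_euler("xyz",[np.pi,0,1.705])
    print("turn",(r.inv()*g).as_rotvec().round(3),"shift cm",(r.inv().apply(t-p)/10).round(2))
E
python3 go.py 632.5 101 380
```

```text
t 1.9 p [ 439.6 -275.7  412.7] rot [3.1410e+00 9.0000e-04 1.6068e+00] F [ 0.77 -0.82  0.13] w -0.001099551095272525
turn [ 0.001  0.001 -0.098] shift cm [36.96 20.63  3.25]
```

Call:
servo_tool --pt "0 0 -0.02 4 2.2 0 1" --pt "0 0 -0.04 8 4.5 0 1" --pt "0 0 -0.06 12 6.7 0 1" --pt "0 0 -0.08 16 9 0 1" --pt "0 0 -0.1 20 11.2 0 1" --pt "0 0 -0.1 24 13.4 0 1" --pt "0 0 -0.1 28 15.6 0 1" --pt "0 0 -0.1 32 17.9 0 1" --pt "0 0 -0.1 35 19.5 1 1" --pt "0 0 -0.1 37 20.6 3 1" --pt "0 0 -0.1 37 20.6 3 1" --pt "0 0 -0.1 37 20.6 3 1"

```text
time: 3.1
tcp_pos: [633.9, 98.2, 381.9]
ee_rot: [-3.14, 0.0, 1.701]
ft_force: [-0.1, -0.6, 0.3]
width: -0.002
grasp_force: 0.0
```

```bash
python3 go.py 632.5 101 250
python3 - <<'E'
from h import *
im,d=arm.camera("wrist");cv2.imwrite("pics/w1.png",im[:,:,::-1])
for l in("key_top","cover_hinge"):
    for r in arm.mark_of(l,"wrist"): print(l,np.round(r["point"],1),round(r["p"],2))
E
```

```text
t 3.1 p [633.9  98.2 381.9] rot [-3.1403e+00  5.0000e-04  1.7013e+00] F [-0.06 -0.61  0.31] w -0.001779034814956984
turn [-0.001  0.    -0.004] shift cm [ 0.3  -0.08 13.19]
key_top [421.7 -40.2 228.2] 0.7
key_top [645.5  36.7 176.9] 0.56
cover_hinge [624.7 150.9 160.7] 0.82
cover_hinge [359.8  94.3 208.1] 0.67
```

View pics/w1.png

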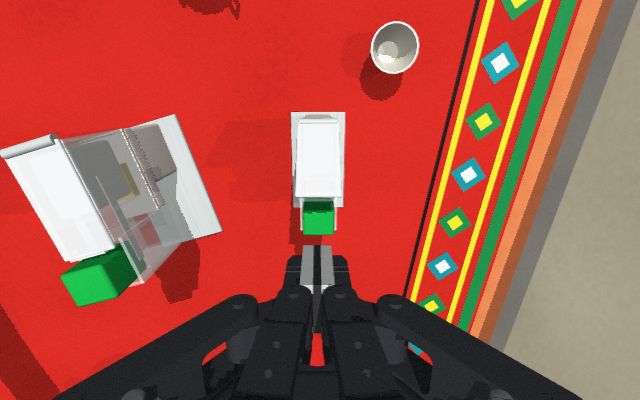

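The wrist view shows the dispenser square to the tool, with the cover at (318,155) and the key at (318,217). I'll press the cover down.

Call:
servo_tool --pt "0 0 0 0.2 0 4 1" --pt "0 0 0 0.2 0 8 1" --pt "0 0 0 0.2 0 11 1" --pt "0 0 0 0.2 0 13 1" --pt "0 0 0 0.2 0 14.5 1" --pt "0 0 0 0.2 0 16 1" --pt "0 0 0 0.2 0 17.5 1" --pt "0 0 0 0.2 0 19 1" --pt "0 0 0 0.2 0 19.8 1" --pt "0 0 0 0.2 0 20.2 1" --pt "0 0 0 0.2 0 20.4 1" --pt "0 0 0 0.2 0 20.4 1"

```text
time: 4.45
tcp_pos: [633.9, 100.5, 178.4]
ee_rot: [3.141, -0.0, 1.701]
ft_force: [-0.1, 0.5, -0.5]
width: -0.003
grasp_force: 0.0
```

```bash
python3 go.py 632.5 101 172
```

```text
t 4.45 p [633.9 100.5 178.4] rot [ 3.1412e+00 -1.0000e-04  1.7009e+00] F [-0.14  0.46 -0.55] w -0.00335329572892605
turn [ 0.    -0.    -0.004] shift cm [ 0.07 -0.13  0.64]
```

Call:
servo_tool --pt "0 0 0 0 0 0.2 1" --pt "0 0 0 0 0 0.3 1" --pt "0 0 0 0 0 0.4 1" --pt "0 0 0 0 0 0.5 1" --pt "0 0 0 0 0 0.5 1"

```text
time: 4.95
tcp_pos: [633.9, 100.4, 173.6]
ee_rot: [3.141, 0.0, 1.701]
ft_force: [0.2, -0.5, 1.2]
width: -0.002
grasp_force: 0.9
```

Call:
servo_tool --pt "0 0 0 0 0 0.1 1" --pt "0 0 0 0 0 0.2 1" --pt "0 0 0 0 0 0.3 1" --pt "0 0 0 0 0 0.3 1"

```text
time: 5.35
tcp_pos: [634.1, 100.4, 173.3]
ee_rot: [3.14, 0.001, 1.701]
ft_force: [-5.3, -2.6, 14.5]
width: 0.001
grasp_force: 7.4
```

It hit a hard stop at tip height 162.3 with 14.5 N, so the cover is shut. I'll lift clear and check.

Call:
servo_tool --pt "0 0 0 0 0 -2 1" --pt "0 0 0 0 0 -6 1" --pt "0 0 0 0 0 -10 1" --pt "0 0 0 0 0 -14 1" --pt "0 0 0 0 0 -15 1" --pt "0 0 0 0 0 -15 1"

```text
time: 5.95
tcp_pos: [634.4, 100.8, 322.3]
ee_rot: [3.138, -0.0, 1.701]
ft_force: [-0.2, 0.7, -0.0]
width: -0.001
grasp_force: 0.0
```

```bash
python3 - <<'E'
from h import *
from scipy.spatial.transform import Rotation as R
out=[]
s=arm.read_state();im,d=arm.camera("wrist");out.append(im[60:360,150:490])
k=arm.get_calibration("wrist");K=k["intrinsics"];H=np.array(k["hand_eye"])
v,u=np.mgrid[:400,:640];p=np.stack([(u-K[0][2])/K[0][0]*d,(v-K[1][2])/K[1][1]*d,d],-1)
p=(p@H[:3,:3].T+H[:3,3])@R.from_euler("xyz",s["ee_rot"]).as_matrix().T+s["tcp_pos"]
h=im.astype(int)
g=(d>0)&(h[...,1]>h[...,0]+40)&(h[...,1]>h[...,2]+30)&(abs(p[...,2]-178)<7)&(np.hypot(p[...,0]-641,p[...,1]-40)<40)
q=p[g];print("key",len(q),np.median(q[:,2]),cv2.minAreaRect(q[:,:2].astype(np.float32)))
c=(d>0)&(h.min(-1)>150)&(p[...,2]>150)&(abs(p[...,0]-632)<40)&(p[...,1]>50)&(p[...,1]<170)
q=p[c]
print("cover",len(q),np.polyfit(q[:,1],q[:,2],1),np.percentile(q[:,2],[1,50,99]),cv2.minAreaRect(q[:,:2].astype(np.float32)))
cv2.imwrite("pics/c2.png",cv2.resize(out[0][:,:,::-1],(680,600)))
for l in("key_top","cover_hinge"):
    for r in arm.mark_of(l,"wrist"): print(l,np.round(r["point"],1),round(r["p"],2))
E
python3 go.py 641 39 215
```

```text
key 546 176.73669925448746 ((642.413818359375, 45.39812469482422), (35.34621810913086, 21.819156646728516), 6.9768171310424805)
cover 4679 [1.52510973e-02 1.62959250e+02] [159.96973349 161.67746813 347.52151394] ((639.9412841796875, 102.08854675292969), (54.8969612121582, 102.90370178222656), 7.613244533538818)
key_top [417.9 -39.9 230.5] 0.79
key_top [644.9  33.8 176.2] 0.64
cover_hinge [625.3 151.2 161.3] 0.93
t 6.1 p [632.9  99.8 318.1] rot [-3.1381e+00  5.0000e-04  1.7008e+00] F [ 0.03  0.62 -0.77] w -0.0032225266632823365
turn [-0.004  0.001 -0.004] shift cm [-6.13  0.05 10.32]
```

View pics/c2.png

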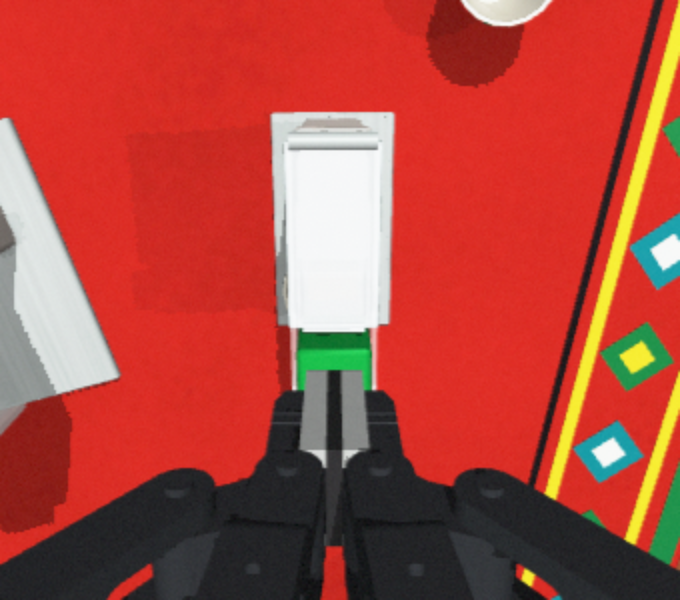

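The view shows the cover lying flat, top near z 162, with its front edge at pixel row 330 and the key still up in front of it at (335,365). I'll move above the key.

Call:
servo_tool --pt "0 0 0 -2 0 0 1" --pt "0 0 0 -4.5 0 1 1" --pt "0 0 0 -6.2 0 3 1" --pt "0 0 0 -6.2 0 6 1" --pt "0 0 0 -6.2 0 9 1" --pt "0 0 0 -6.2 0 11 1" --pt "0 0 0 -6.2 0 11 1" --pt "0 0 0 -6.2 0 11 1"

```text
time: 6.9
tcp_pos: [641.3, 38.8, 209.3]
ee_rot: [-3.139, -0.0, 1.701]
ft_force: [0.6, 0.2, 0.5]
width: 0.001
grasp_force: 0.0
```

```bash
python3 go.py 641.5 39 174
```

```text
t 6.9 p [641.3  38.8 209.3] rot [-3.1395e+00 -4.0000e-04  1.7010e+00] F [0.6  0.19 0.48] w 0.0006910218030645208
turn [-0.002 -0.    -0.004] shift cm [0.01 0.03 3.53]
```

Call:
servo_tool --pt "0 0 0 0 0 1 1" --pt "0 0 0 0 0 2 1" --pt "0 0 0 0 0 2.5 1" --pt "0 0 0 0 0 3 1" --pt "0 0 0 0 0 3.4 1" --pt "0 0 0 0 0 3.6 1" --pt "0 0 0 0 0 3.7 1" --pt "0 0 0 0 0 3.7 1"

```text
time: 7.7
tcp_pos: [642.0, 39.0, 174.5]
ee_rot: [3.141, 0.001, 1.701]
ft_force: [-2.0, -0.3, 7.5]
width: -0.0
grasp_force: 3.5
```

Nearly at the bottom. I'll go a little further to the hard stop.

Call:
servo_tool --pt "0 0 0 0 0 0.1 1" --pt "0 0 0 0 0 0.2 1" --pt "0 0 0 0 0 0.2 1" --pt "0 0 0 0 0 0.2 1"

```text
time: 8.1
tcp_pos: [642.1, 39.0, 174.1]
ee_rot: [3.14, 0.001, 1.701]
ft_force: [-5.2, -1.6, 14.5]
width: -0.002
grasp_force: 6.7
```

Hard stop reached. Now I'll release slowly, fully clear of the key.

Call:
servo_tool --pt "0 0 0 0 0 -0.5 1" --pt "0 0 0 0 0 -1 1" --pt "0 0 0 0 0 -1.5 1" --pt "0 0 0 0 0 -2 1" --pt "0 0 0 0 0 -2.6 1" --pt "0 0 0 0 0 -3.5 1" --pt "0 0 0 0 0 -3.5 1" --pt "0 0 0 0 0 -3.5 1"

```text
time: 8.9
tcp_pos: [641.8, 38.8, 206.4]
ee_rot: [3.141, 0.0, 1.701]
ft_force: [-0.7, 0.7, -0.5]
width: -0.0
grasp_force: 0.0
```

```bash
python3 go.py 641.5 39 174; python3 - <<'E'
from h import *
im,d=arm.camera("side");cv2.imwrite("pics/s3.png",cv2.resize(im[160:260,260:360,::-1],(500,500),interpolation=cv2.INTER_CUBIC))
for l in("lump1_c","key_top"):
    for r in arm.mark_of(l,"side"): print(l,np.round(r["point"],1),round(r["p"],2))
E
```

```text
t 8.9 p [641.8  38.8 206.4] rot [3.1414e+00 1.0000e-04 1.7007e+00] F [-0.66  0.66 -0.54] w -4.546038834652954e-05
turn [ 0.     0.    -0.004] shift cm [ 0.02 -0.03  3.24]
lump1_c [ 370.1 -418.4    2.4] 0.44
lump1_c [585.2 373.6  -1.2] 0.22
key_top [614.  540.  234.2] 0.65
key_top [639.3  37.  182.4] 0.64
key_top [421.2 -34.4 233.3] 0.59
```

View pics/s3.png

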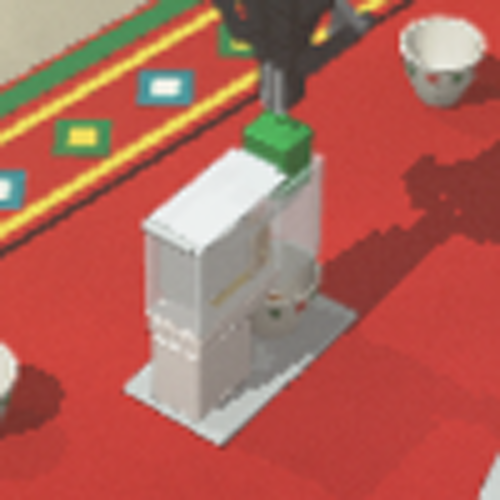

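The view shows the key sprung up at (280,140), the cover flat and the cup in place. The key reached its stop, so I'll do the second stroke the same way.

Call:
servo_tool --pt "0 0 0 0 0 1 1" --pt "0 0 0 0 0 1.8 1" --pt "0 0 0 0 0 2.4 1" --pt "0 0 0 0 0 2.9 1" --pt "0 0 0 0 0 3.3 1" --pt "0 0 0 0 0 3.5 1" --pt "0 0 0 0 0 3.6 1" --pt "0 0 0 0 0 3.6 1" --pt "0 0 0 0 0 3.6 1"

```text
time: 9.95
tcp_pos: [641.7, 38.8, 173.9]
ee_rot: [3.141, 0.002, 1.701]
ft_force: [-8.7, -2.0, 21.1]
width: 0.001
grasp_force: 10.6
```

Call:
servo_tool --pt "0 0 0 0 0 -0.5 1" --pt "0 0 0 0 0 -1 1" --pt "0 0 0 0 0 -1.5 1" --pt "0 0 0 0 0 -2 1" --pt "0 0 0 0 0 -2.6 1" --pt "0 0 0 0 0 -4 1" --pt "0 0 0 -2 0 -8 1" --pt "0 0 0 -6 0 -12 1" --pt "0 0 0 -10 0 -16 1" --pt "0 0 0 -10 0 -16 1" --pt "0 0 0 -10 0 -16 1"

```text
time: 11.05
tcp_pos: [655.6, -62.4, 332.3]
ee_rot: [3.138, 0.001, 1.697]
ft_force: [-0.3, 0.2, -0.3]
width: 0.004
grasp_force: 0.0
```

```bash
python3 go.py; python3 - <<'E'
from h import *
a=[]
for c,(u,v) in(("wrist",(240,20)),("side",(260,160)),("top",(280,140))):
    im,d=arm.camera(c); w=160 if c=="wrist" else 90
    a.append(cv2.resize(im[v:v+w,u:u+w,::-1],(266,266),interpolation=cv2.INTER_CUBIC))
    for l in("lump1_c","key_top","cup1"):
        for r in arm.mark_of(l,c):
            if abs(r["point"][0]-642)<50 and abs(r["point"][1]-60)<80:print(c,l,np.round(r["point"],1),round(r["p"],2))
cv2.imwrite("pics/f4.png",np.hstack(a))
E
```

```text
t 11.05 p [655.6 -62.4 332.3] rot [3.1379e+00 1.0000e-03 1.6968e+00] F [-0.3   0.23 -0.34] w 0.0036355567539863207
wrist key_top [643.2  38.7 177.8] 0.96
side key_top [638.7  37.9 179.9] 0.52
side cup1 [639.9  42.7   8.2] 0.49
top key_top [644.4  41.5 182.1] 0.68
top cup1 [642.6  39.3   3.9] 0.37
```

View pics/f4.png

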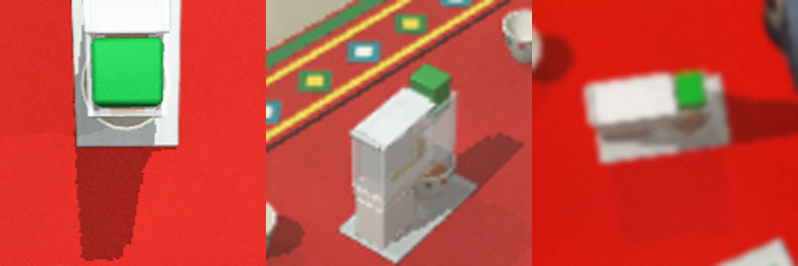

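The key is up, the cover is flat, and brown sugar shows in the cup at (437,170). I'll tilt the wrist camera from the front to count the lumps.

Call:
servo_tool --pt "0 0.12 0 -2 0 0 1" --pt "0 0.24 0 -4 0 0 1" --pt "0 0.36 0 -7 0 0 1" --pt "0 0.48 0 -10 0 0 1" --pt "0 0.6 0 -12 0 0 1" --pt "0 0.65 0 -13 0 0 1" --pt "0 0.65 0 -13 0 0 1" --pt "0 0.65 0 -13 0 0 1"

```text
time: 12.45
tcp_pos: [671.6, -188.4, 330.3]
ee_rot: [3.141, -0.65, 1.702]
ft_force: [0.3, 0.9, -0.1]
width: 0.001
grasp_force: 0.0
```

```bash
python3 go.py; python3 - <<'E'
from h import *
im,d=arm.camera("wrist");k=0
a=[r for r in arm.mark_of("key_top","wrist")];print([(np.round(r["point"]),r["p"]) for r in a])
im2,_=arm.camera("side")
cv2.imwrite("pics/f5.png",np.hstack([cv2.resize(im[0:250,200:450,::-1],(400,400),interpolation=cv2.INTER_CUBIC),cv2.resize(im2[170:240,280:350,::-1],(400,400),interpolation=cv2.INTER_CUBIC)]))
E
```

```text
t 12.45 p [ 671.6 -188.4  330.3] rot [ 3.1412 -0.6504  1.7017] F [ 0.29  0.95 -0.06] w 0.0007950105269177797
[(array([417., -41., 230.]), 0.79), (array([646.,  37., 179.]), 0.68)]
```

View pics/f5.png

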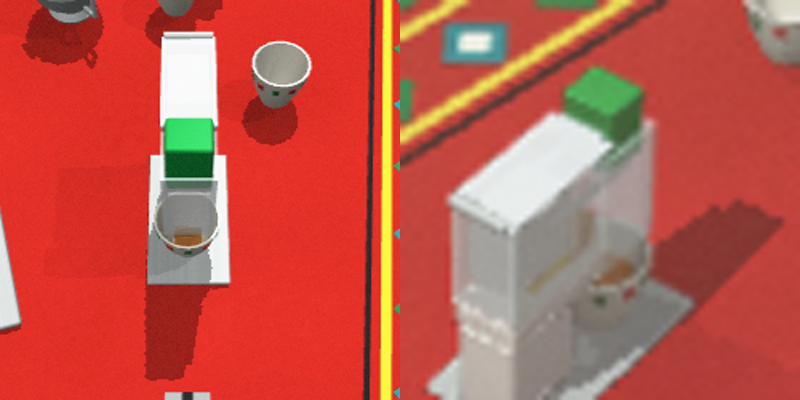

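Sugar is visible in the cup at (187,240). I'll measure its height from depth to tell one lump from two stacked.

```bash
python3 - <<'E'
from h import *
from scipy.spatial.transform import Rotation as R
s=arm.read_state();im,d=arm.camera("wrist")
k=arm.get_calibration("wrist");K=k["intrinsics"];H=np.array(k["hand_eye"])
v,u=np.mgrid[:400,:640];p=np.stack([(u-K[0][2])/K[0][0]*d,(v-K[1][2])/K[1][1]*d,d],-1)
p=(p@H[:3,:3].T+H[:3,3])@R.from_euler("xyz",s["ee_rot"]).as_matrix().T+s["tcp_pos"]
h=im.astype(int)
print(h[140:160:2,317].tolist())
m=(h[...,0]>h[...,2]+35)&(h[...,1]>h[...,2]+10)&(u>295)&(u<340)&(v>125)&(v<165)&(d>0)
for vv in range(125,165):
    r=m[vv]
    if r.any(): print(vv,r.sum(),np.median(p[vv][r],0).round(1),u[vv][r].min(),u[vv][r].max(),np.median(h[vv][r],0))
print("foot z",np.median(p[165:175,300:330,2]))
E
```

```text
[[136, 140, 135], [137, 140, 134], [128, 117, 103], [120, 107, 95], [115, 83, 51], [136, 87, 43], [137, 86, 43], [133, 82, 39], [214, 208, 191], [65, 95, 71]]
147 1 [652.4  21.3  66.5] 322 322 [126. 110.  90.]
148 17 [643.7  32.2  41.1] 309 325 [116.  83.  51.]
149 17 [644.1  29.5  42.3] 309 325 [132.  87.  42.]
150 17 [644.3  28.3  42.6] 309 325 [141.  90.  44.]
151 18 [643.5  27.8  40.6] 308 325 [137.5  89.   43.5]
152 18 [643.7  26.7  38.7] 308 325 [138.5  88.5  41.5]
153 18 [643.9  25.1  38.1] 308 325 [139.5  89.   43. ]
154 14 [644.   24.5  36.8] 310 323 [142.   92.5  44.5]
155 5 [644.9  13.1  55.7] 315 319 [169. 144. 117.]
foot z 4.975243096380041
```

The sugar's top is at z of about 38–42 mm. A single lump would reach only about 24 mm, so two are stacked in the cup.

```bash
python3 -c "
from station import arm
print(arm.hand_in())"
```

```text
the job is handed in; nothing more can be done
None
```

I shut the cover flat, then pressed the key to its stop and let it spring back twice; depth shows sugar stacked two lumps high in the cup, and the job is handed in (no verdict was returned).

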